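Empty the scrap tray into the reclaim bin over its rim

TASK

Take the loop tool off the scrap tray first and lay it down on the bench. Then carry the tray level to the reclaim bin, hook the notch under its spout over the bin's rim, and with the tray bearing on that edge tip it up steeply (beyond 45 degrees) until all five clay offcuts have slid into the bin. Set the empty tray back down flat on the bench, and leave the spray bottle, the glaze jar and the clay beaker standing where they are.

Things in the scene. Friction and masses are not known exactly. Their poses are not given: they have to be found in the camera images.
- reclaim_bin: the reclaim bin: open rectangular grey plastic tub, fixed to the bench, 206 mm long (its x) by 166 mm wide (its y), 95 mm high; origin at the centre of its underside, z up. Walls 4 mm thick below the rim, with thin ribs. Old clay lies on its floor. It stands left or right on the bench, and only its long side facing the middle of the bench (y = 0) has room beside it; other things stand beyond it
- bin_rim (a point): middle of the bin's +y long rim; axes as the bin's. The rim is a round bead 10 mm thick all round; its centre line is 90 mm above the bench, at y = +78 and -78 mm (long sides) and x = +98 and -98 mm (short sides) of the bin's frame
- tray_mid (a point): scrap tray of folded aluminium, 0.13 to 0.21 kg empty: centre of its flat floor's upper face, 19 mm above the bench. x points out of the open spout end, y across, z up. Floor 150 mm (x) by 104 mm (y), underside 16 mm up on a front cleat and a rear foot. Side and back walls 4 mm thick, tops 52 mm up; front end open, side walls 35 mm up over the last 40 mm
- tray_notch (a point): the notch under the tray's spout: this point falls on the centre line of the bin's rim bead when the tray is hooked on it. 49 mm ahead of tray_mid, 11 mm above the bench; axes as the tray's. Clay slides off when the tray is tipped by 26 to 36 degrees or more
- tray_cleat (a point): middle of the front face of the cleat under the tray: a strip 100 mm wide (y), 4 mm thick, 16 mm deep, down from the floor's underside. It bears on the outside of the bin's rim while the spout reaches over it. 5 mm behind tray_notch. The spout ends 31 mm ahead of this face, with a hem turned 5 mm down
- tray_handle (a point): grasping point of the tray's straight wooden handle, which sticks out level behind the tray (-x): bar 18 mm wide (y), 18 mm high, 72 mm long, from 25 mm ahead of this point to 47 mm behind it; the back wall is 35 mm ahead. 46 mm above the bench, 159 mm behind and 35 mm above tray_notch. Axes as the tray's
- tool_mid (a point): ribbon loop tool laid across the tray's side walls: wooden handle 136 mm long (along y of this point, which is half-way along and half-way up it), 12 mm wide, 11 mm thick; a thin steel wire loop continues at its -y end to 108 mm from this point. 24 g. Starts 57.5 mm above the bench; lying on the bench it is 5.5 mm up
- offcut_a_mid (a point): bone-dry, hard grey clay offcut lying on the floor of the tray, blocky, 21x23x21 mm, 20 g; this point is its centre
- offcut_b_mid (a point): bone-dry, hard grey clay offcut lying on the floor of the tray, blocky, 21x23x21 mm, 20 g; this point is its centre
- offcut_c_mid (a point): bone-dry, hard grey clay offcut lying on the floor of the tray, blocky, 21x23x21 mm, 20 g; this point is its centre
- lump_a_mid (a point): bone-dry, hard grey clay offcut lying on the floor of the tray, flattened round, 38x40x19 mm, 30 g; this point is its centre
- lump_b_mid (a point): bone-dry, hard grey clay offcut lying on the floor of the tray, flattened round, 38x40x19 mm, 30 g; this point is its centre
- spray_bottle: bystander: trigger spray bottle with blue head, 72 mm across, 174 mm tall, origin at its foot
- glaze_jar: bystander: screw-top glaze jar, 62 mm across, 73 mm tall, origin at its foot
- clay_beaker: bystander: unfired grey clay beaker, fragile, 78 mm across, 84 mm tall, origin at its foot

How it is judged:
By the outcome, as a careful person would: the job done as asked, in the order asked, and still so for the second after the job is handed in, with the robot touching nothing.
It also fails if it takes over 72 s, if anything falls off the work surface, if the arm or the gripper's body presses on something with over 40 N, if the wrist force passes 120 N, or if a joint passes its speed limit or range.

ROBOT

A 6-joint arm with a two-finger parallel gripper is mounted at the origin on the work surface; the furniture and walls round the work are solid. World frame = base frame: x ahead of the robot, y to its left, z up, the work surface at z = 0. Lengths are in m, angles in rad, forces in N, time in s.
With the tool pointing down it reaches from about 0.35 to 1 m from the base axis. Payload 7.1 kg.
Tool frame: the origin (TCP) lies midway between the tips of the shut fingers; the grasp point (between the pads) lies 19 mm behind it; z points along the fingers, y is the direction in which the jaws open and shut (so a half turn about z gives the same grasp; the last joint's range is limited). The gripper opens to 85 mm and grips with 20 to 120 N. Pads are 22 mm wide; open, the fingers measure 114 mm over their backs; the gripper's body (76 mm by 85 mm) begins 54 mm behind the grasp point. The pads swing forward as they close: fully open they stand 13 mm farther back than shut.
Start: joints at [1.243, 0.423, 1.63, -0, 1.089, -0.019], TCP at [0.19, 0.595, 0.231] pointing down, gripper open.
Joint ranges: [-3, 3], [-0.9, 2.11], [0.09, 2.58], [-1.31, 4.45], [0.11, 2.69], [-2.54, 2.54]. Speed limits (rad/s): [2.39, 2.39, 3.01, 3.14, 3.14, 3.14].

INTERFACE

Orientations are given as a unit quaternion [w, x, y, z].
In Python, from plant import env, status, imaging, hand_in gives the robot as it stands. The module is installed in compiled form; this text tells all that it offers. Calls block until the motion is done:
- env.reach(position, orientation): joint-space move of the TCP to a pose.
- env.servo_line(position, vel=0.15, rot=None, until_force=None): straight line of the TCP; rot=None keeps the orientation; vel is the mean speed in m/s. With until_force (N) it stops when the force on the tool has changed by that much, and returns True; else False.
- env.set_joints(angles): joint-space move.
- env.set_gripper(opening, newtons=None): finger opening in m; newtons is the grip in N (None keeps the last); returns when the fingers have stopped.
- env.wait(seconds).
- env.inverse_kinematics(position, orientation): joint angles nearest the present ones, or None.
- status.observe(): the state.
- imaging.camera(name): name is "scene" or "top" or "wrist"; returns a dict with "image" (400x640x3 uint8, red, green, blue), "fx", "fy", "cx", "cy" (pixels), "rvec" (rotation vector, rad) and "tvec" (3), from world to camera coordinates, as OpenCV has them. Camera axes: x right, y down, z forward; pixel columns grow to the right and rows downward; lengths in m; the calibration is good to about 2 mm. A picture is of the moment at which its call begins. There is no depth.
A pose or a line that the arm cannot do raises env.IKError and nothing moves.
- hand_in(): hands the job in, once; it reports no verdict.
The state is a dict: "t": time; "joint_positions": joint angles; "joint_vel": joint speeds; "joint_torque": joint torques, N m; "ee_pos": TCP position; "ee_rot": TCP orientation; "force": force on the tool from outside, world axes, zero at the start; "torque": the same for the moment, N m; "grip_width": finger opening in m.
Only numpy, scipy, OpenCV 4.12 (cv2) and the standard library are available. Lean on these libraries where they do the work, as an engineer would, in place of code of your own. Each camera call takes 0.05 s, during which the arm holds its last target.

## Working session

There is one attempt and no reset: what is moved stays moved. The work goes in short steps, each a Python script; the robot and the scene stay as the last script left them, time stands still between calls to the robot, and variables do not carry over. Pictures are saved under pics/ and viewed, and the job is handed in when it is done.

```bash
mkdir -p pics
python3 - <<'E'
from plant import env,status,imaging
import cv2
for n in("scene","top","wrist"):
    d=imaging.camera(n); cv2.imwrite(f"pics/{n}0.png",d["image"][:,:,::-1])
    print(n,d["fx"],d["fy"],d["cx"],d["cy"],d["rvec"],d["tvec"])
print(status.observe())
E
```

```text
scene 371.62782022033014 371.62782022033014 315.1832661423002 202.09246974962872 [ 1.089124   -2.44664314  0.99507162] [0.35358843 0.35000012 0.65393162]
top 449.8986811628434 449.8986811628434 318.4850415818844 197.48141308689168 [ 2.12947547 -2.19082498  0.06694149] [0.04811226 0.54179837 0.93712403]
wrist 350.90041970436556 350.90041970436556 317.9198226466408 203.68655308506888 [-2.3367445  -1.70712039 -0.25200703] [-0.62405293 -0.03690308  0.37852458]
{'t': 0.15, 'joint_positions': array([ 1.24299401e+00,  4.23660524e-01,  1.63052061e+00, -4.89700199e-07,
        1.08861204e+00, -1.89942485e-02]), 'joint_vel': array([ 8.19295988e-04, -2.15630194e-03, -2.88634337e-03,  7.96594226e-04,
        2.47914345e-05,  9.99034203e-05]), 'joint_torque': array([ 6.93876864e-04, -5.57767296e+01, -2.82016844e+01, -4.68682219e-05,
        4.82735762e-03,  3.20359777e-05]), 'ee_pos': array([0.18978437, 0.59503282, 0.23072483]), 'ee_rot': array([-1.03350086e-04,  1.53791111e-01,  9.88103200e-01, -5.91298540e-04]), 'force': array([ 0.97064229, -0.33118166,  1.04239547]), 'torque': array([ 0.02546898, -0.00299493, -0.02757684]), 'grip_width': 0.08526770203572531}
```

View pics/scene0.png

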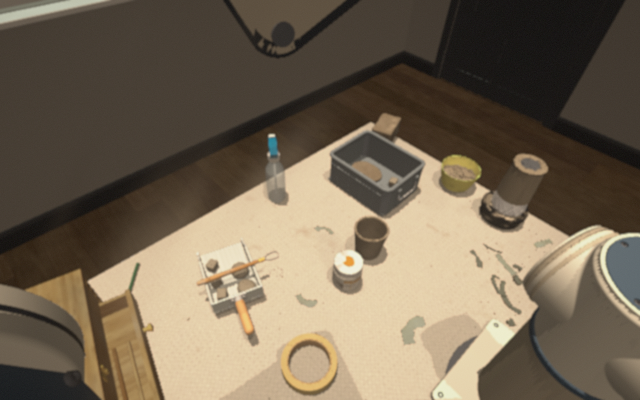

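View pics/top0.png

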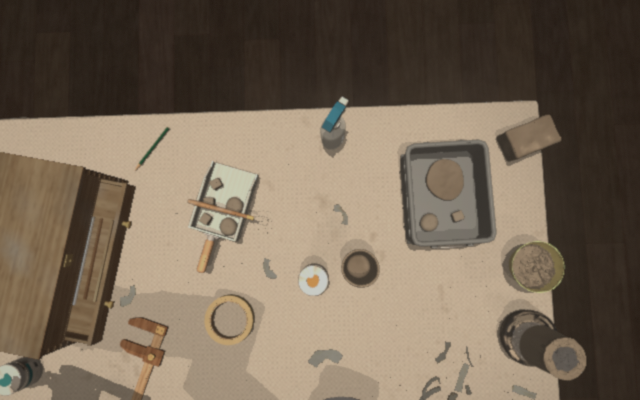

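View pics/wrist0.png

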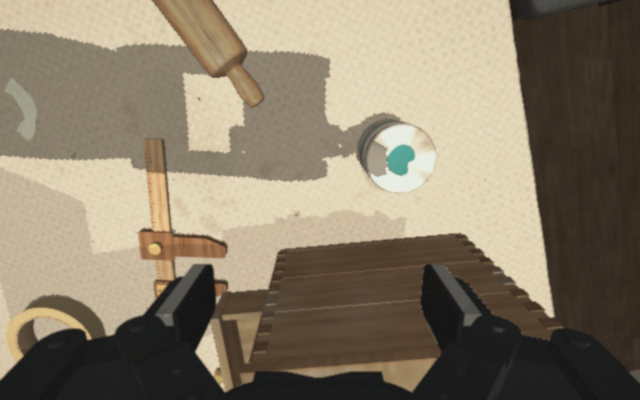

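The top view shows the tray around px (225,205), with its handle tip near (203,270) and its spout facing up. The tool lies across it from (190,202) to (265,219). The bin spans (405..493, 141..246), the bottle is at (333,135), the jar at (313,280) and the beaker at (360,267). Next I'll enlarge and localise.

```bash
cat > h.py <<'E'
from plant import env,status,imaging,hand_in
import cv2, numpy as np
from scipy.spatial.transform import Rotation as R
def cam(n,save=None):
    d=imaging.camera(n); d["K"]=np.array([[d["fx"],0,d["cx"]],[0,d["fy"],d["cy"]],[0,0,1]])
    if save: cv2.imwrite(f"pics/{save}.png",d["image"][:,:,::-1])
    return d
def toplane(d,uv,z):
    uv=np.atleast_2d(uv).astype(float); M=cv2.Rodrigues(np.array(d["rvec"]))[0]; t=np.array(d["tvec"])
    c=-M.T@t; r=np.c_[uv,np.ones(len(uv))]@np.linalg.inv(d["K"]).T@M
    return c+r*((z-c[2])/r[:,2])[:,None]
def proj(d,P):
    return cv2.projectPoints(np.atleast_2d(P).astype(float),np.array(d["rvec"]),np.array(d["tvec"]),d["K"],None)[0][:,0]
def crop(img,x0,y0,x1,y1,s,name):
    cv2.imwrite(f"pics/{name}.png",cv2.resize(img[y0:y1,x0:x1,::-1],None,fx=s,fy=s,interpolation=cv2.INTER_CUBIC))
E
python3 - <<'E'
from h import *
d=cam("top"); np.save("top0.npy",d["image"])
crop(d["image"],170,145,290,285,4.2,"c_tray"); crop(d["image"],395,130,505,255,4.5,"c_bin")
for uv in [(0,0),(640,0),(320,200),(0,400)]: print(uv,toplane(d,uv,0)[0])
M=cv2.Rodrigues(np.array(d["rvec"]))[0]; print(-M.T@d["tvec"])
E
```

```text
(0, 0) [1.03171258e+00 7.66692156e-01 1.11022302e-16]
(640, 0) [ 9.67193285e-01 -6.97630344e-01 -1.11022302e-16]
(320, 200) [0.53964365 0.03025504 0.        ]
(0, 400) [0.12768087 0.73160447 0.        ]
[0.45459099 0.00551476 0.98355393]
```

View pics/c_tray.png

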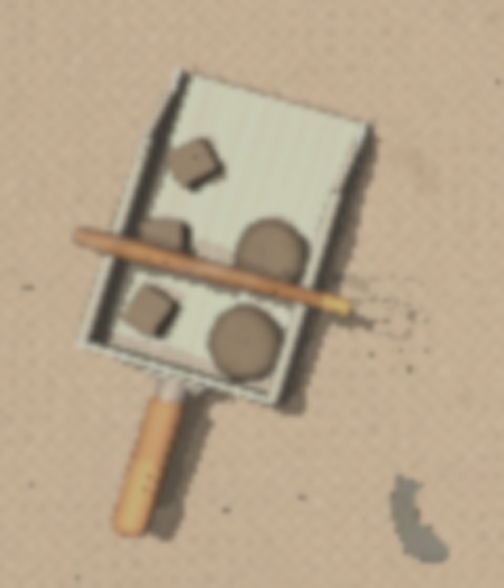

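View pics/c_bin.png

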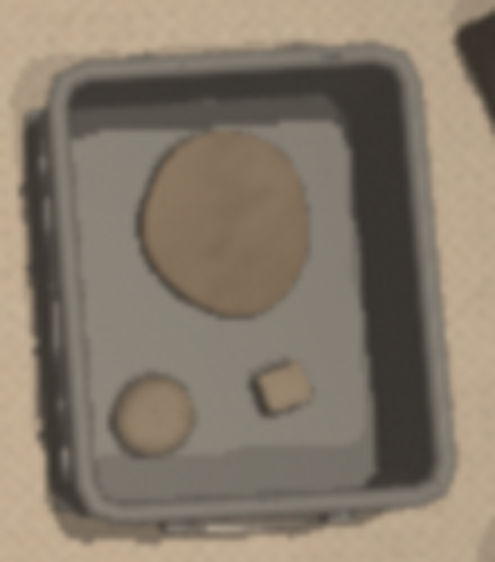

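Run:
```python
from h import *
d=cam("top"); im=d["image"]; hsv=cv2.cvtColor(im,cv2.COLOR_RGB2HSV)
m=((hsv[...,1]>115)&(hsv[...,0]<22)&(hsv[...,2]>90)).astype(np.uint8)
m[:145]=0;m[285:]=0;m[:,:170]=0;m[:,290:]=0
n,l,s,c=cv2.connectedComponentsWithStats(m)
vis=im[145:285,170:290].copy(); vis[m[145:285,170:290]>0]=(255,0,0); crop(vis,0,0,120,140,4,"mask1")
for i in range(1,n):
    if s[i,4]<60: continue
    ys,xs=np.nonzero(l==i); 
    for z in (0.055,0.063):
        P=toplane(d,np.c_[xs,ys],z)[:,:2].astype(np.float32)
        r=cv2.minAreaRect(P); print(i,s[i],z,r,P.mean(0)); 
        v=np.linalg.svd(P-P.mean(0),full_matrices=False)[2][0]; print(np.degrees(np.arctan2(v[1],v[0])), np.ptp((P-P.mean(0))@v))
# tray corners at wall tops from crop (4.2x, offset 170,145)
q=np.array([[83,345],[277,402]])/4.2+[170,145]
print("back corners",toplane(d,q,0.052))
q=np.array([[182,73],[369,125]])/4.2+[170,145]
print("spout corners",toplane(d,q,0.035), toplane(d,q,.019))
# bin rim outer corners, 4.5x off 395,130 -> outer edges at z .09
q=np.array([[62,120],[85,490],[408,90],[447,460],[110,62],[380,47],[120,515],[420,500]])/4.5+[395,130]
print("bin",toplane(d,q,0.09).round(4))
for nme,uv,z in [("jar",(313,280),.073),("beaker",(360,268),.084),("bottle foot?",(333,145),0.05)]: print(nme,toplane(d,uv,z))
```

```text
5 [202 242  11  30  71] 0.055 ((0.4247652590274811, 0.2650507688522339), (0.005752186290919781, 0.06244497001171112), 73.49241638183594) [0.42878363 0.2637454 ]
163.75034 0.062428758
5 [202 242  11  30  71] 0.063 ((0.42502227425575256, 0.2628147602081299), (0.005702637601643801, 0.061906952410936356), 73.49237823486328) [0.4290059  0.26152053]
163.75034 0.06189088
back corners [[0.48639169 0.30217462 0.052     ]
 [0.45560436 0.20554534 0.052     ]]
spout corners [[0.62452243 0.2563772  0.035     ]
 [0.59466284 0.16068476 0.035     ]] [[0.62738879 0.26060869 0.019     ]
 [0.59702554 0.16330213 0.019     ]]
bin [[ 0.6135 -0.1519  0.09  ]
 [ 0.4497 -0.1545  0.09  ]
 [ 0.622  -0.3047  0.09  ]
 [ 0.4585 -0.3116  0.09  ]
 [ 0.639  -0.1743  0.09  ]
 [ 0.6417 -0.2936  0.09  ]
 [ 0.4384 -0.1691  0.09  ]
 [ 0.4415 -0.2989  0.09  ]]
jar [[0.37317865 0.04680599 0.073     ]]
beaker [[ 0.39531068 -0.0471666   0.084     ]]
bottle foot? [[ 0.65066325 -0.00153755  0.05      ]]
```

View pics/mask1.png

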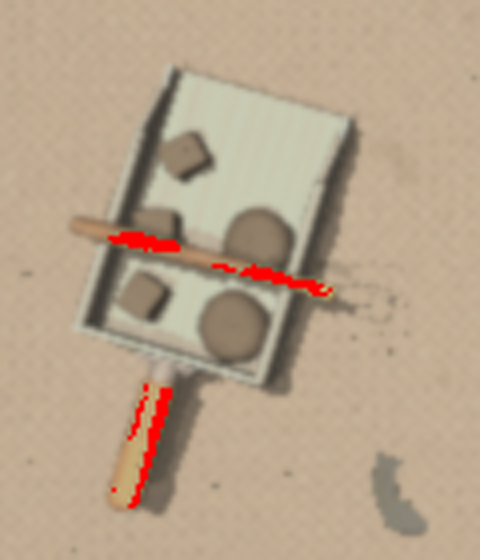

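Run:
```python
from h import *
d=cam("top"); im=d["image"]; hsv=cv2.cvtColor(im,cv2.COLOR_RGB2HSV); lab=cv2.cvtColor(im,cv2.COLOR_RGB2LAB).astype(int)
def px(x,y): print((x,y),im[y,x],hsv[y,x],lab[y,x])
for p in [(205,255),(202,265),(190,202),(192,203),(210,208),(220,209),(250,217),(180,240),(230,260),(235,205),(280,180)]: px(*p)
m=((lab[...,1]>137)|(lab[...,2]>151)).astype(np.uint8)
for x0,y0,x1,y1 in [(170,145,290,285)]:
    vis=im.copy(); vis[m>0]=(255,0,0); crop(vis,x0,y0,x1,y1,4,"mask2")
# bin rim: grey low chroma
for p in [(408,165),(412,200),(403,190),(450,142),(490,190),(450,243),(397,190),(500,190)]: px(*p)
```

```text
(205, 255) [197 167 116] [ 19 105 197] [179 132 158]
(202, 265) [197 170 118] [ 20 102 197] [181 131 158]
(190, 202) [174 140 108] [ 15  97 174] [155 136 150]
(192, 203) [172 141 112] [ 15  89 172] [155 135 148]
(210, 208) [155 120  88] [ 14 110 155] [135 137 151]
(220, 209) [183 146 113] [ 14  98 183] [161 137 151]
(250, 217) [196 172 108] [ 22 114 196] [181 128 164]
(180, 240) [194 173 147] [ 17  62 194] [183 132 144]
(230, 260) [193 172 147] [ 16  61 193] [183 132 144]
(235, 205) [147 128 105] [ 16  73 147] [140 131 143]
(280, 180) [195 174 148] [ 17  61 195] [184 132 144]
(408, 165) [130 124 114] [ 19  31 130] [133 128 134]
(412, 200) [125 120 109] [ 21  33 125] [129 128 135]
(403, 190) [62 57 51] [16 45 62] [ 62 129 132]
(450, 142) [125 119 109] [ 19  33 125] [128 129 134]
(490, 190) [133 127 117] [ 19  31 133] [136 128 134]
(450, 243) [122 116 107] [ 18  31 122] [125 129 134]
(397, 190) [190 169 144] [ 16  62 190] [180 132 144]
(500, 190) [189 169 144] [ 17  61 189] [179 131 143]
```

View pics/mask2.png

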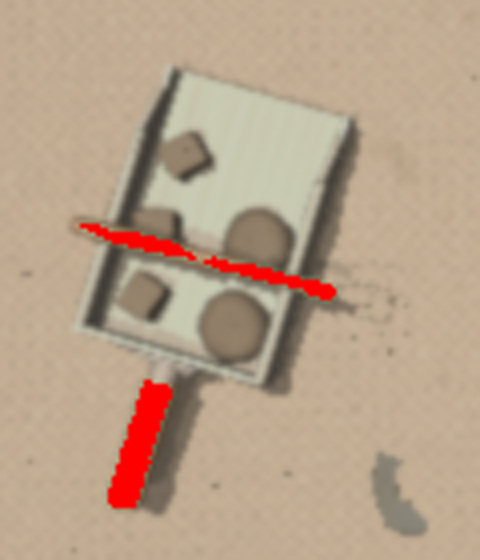

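Run:
```python
from h import *
d=cam("top"); im=d["image"]; lab=cv2.cvtColor(im,cv2.COLOR_RGB2LAB).astype(int)
m=((lab[...,1]>137)|(lab[...,2]>149)).astype(np.uint8)
def sub(x0,y0,x1,y1,mm):
    k=np.zeros_like(mm);k[y0:y1,x0:x1]=mm[y0:y1,x0:x1];n,l,s,c=cv2.connectedComponentsWithStats(k)
    ys,xs=np.nonzero(k);return np.c_[xs,ys]
def fit(P):
    c=P.mean(0);v=np.linalg.svd(P-c,full_matrices=False)[2][0];w=np.array([-v[1],v[0]]);a=(P-c)@v;b=(P-c)@w
    mid=c+v*(a.min()+a.max())/2+w*(np.percentile(b,2)+np.percentile(b,98))/2
    return c,v,np.degrees(np.arctan2(v[1],v[0])),np.ptp(a),np.ptp(b),mid
h=sub(190,238,218,275,m); 
print("handle",fit(toplane(d,h,.050)[:,:2]))
t=sub(185,195,256,222,m); print("tool",fit(toplane(d,t,.061)[:,:2]))
# bin mask: grey rim
g=((abs(lab[...,2]-134)<4)&(lab[...,0]<150)).astype(np.uint8)
b=sub(398,132,500,252,g)
P=toplane(d,b,.09)[:,:2].astype(np.float32); print("bin",cv2.minAreaRect(P))
vis=im.copy(); vis[g>0]=(255,0,0); crop(vis,300,90,510,300,3.5,"mask3")
crop(cam("scene")["image"],180,100,440,340,3,"sc1")
```

```text
handle (array([0.42575758, 0.27265741]), array([-0.95342738,  0.30162267]), np.float64(162.44490940536198), np.float64(0.0670118921621297), np.float64(0.016503984955261407), array([0.42606355, 0.27255771]))
tool (array([0.52095838, 0.2337682 ]), array([-0.28150946, -0.95955845]), np.float64(-106.35031487314363), np.float64(0.13927711745658283), np.float64(0.008112138819520403), array([0.52125799, 0.23450481]))
bin ((0.5399996042251587, -0.2347024381160736), (0.21762610971927643, 0.20197489857673645), 1.504436731338501)
```

View pics/mask3.png

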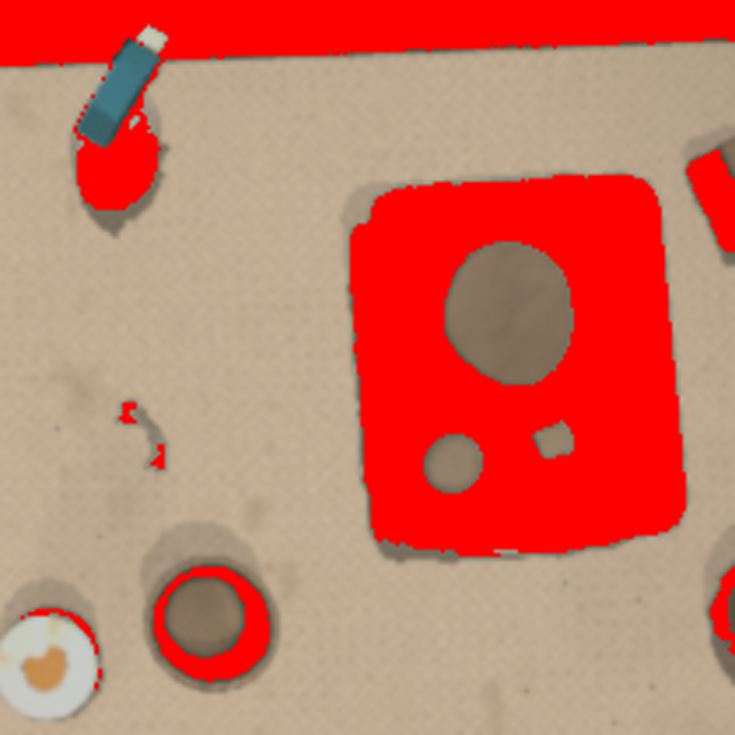

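View pics/sc1.png

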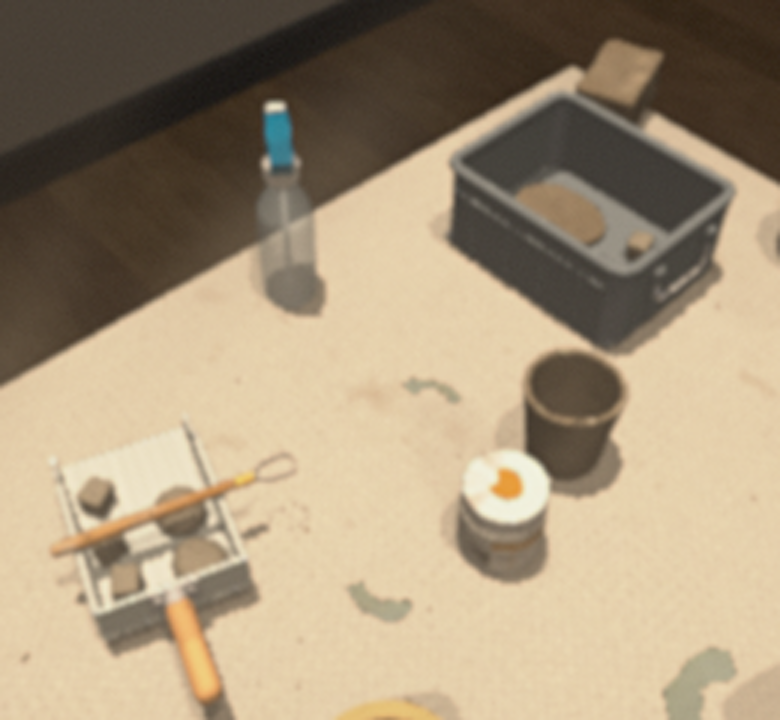

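Run:
```python
from h import *
d=cam("top"); im=d["image"]; g=im.mean(2).astype(int)
for y in (165,180,195,210,225): print(y,"L400:",g[y,400:418],"R480:",g[y,482:500])
for x in (425,450,475): print(x,"T136:",g[136:152,x],"B236:",g[236:252,x])
s=cam("scene")
print("bottle scene base",toplane(s,(277.7,195.7),0), "beaker base",toplane(s,((565/3)+180,465/3+100),0),"jar top",toplane(s,(505/3+180,487/3+100),.073))
# bottle base from top view: mask lower edge
print("bottle top-view foot region", toplane(d,[(332,150),(333,140)],0))
for n,p in [("bottle head top nozzle",(343,99)),("head rear",(327,131))]:
    print(n,toplane(d,p,.165))
print("bench edge",toplane(d,(225,110),0),"pencil",toplane(d,[(168,128),(137,169)],0))
```

```text
165 L400: [ 93  61  57  76 100  86  90 110 122 119 114 122 128 129 129 129 129 129] R480: [ 53  53  58  76  98 114 120 119 133 158 163 163 165 165 164 163 165 167]
180 L400: [135  89  61  56  70  89  81  86 108 122 120 112 114 126 130 130 130 130] R480: [ 52  51  52  53  65  90 112 124 121 131 157 166 166 165 166 167 166 165]
195 L400: [155 137  94  61  56  59  66  71  80 104 120 122 113 110 125 130 130 131] R480: [ 52  52  52  52  52  60  83 105 120 120 122 145 163 167 169 169 167 165]
210 L400: [169 164 142  97  63  56  59  66  69  76 101 118 125 116 113 126 131 131] R480: [ 52  53  52  53  52  52  56  72  96 114 124 122 135 160 168 170 168 165]
225 L400: [171 169 157 133  89  61  56  57  62  68  75  98 116 125 117 113 127 131] R480: [ 53  53  52  52  53  53  54  53  64  87 111 125 122 128 156 164 164 165]
425 T136: [169 167 170 171 169 156 121 112 121 120 102  77  60  57  58  58] B236: [114 114 114 114 110 100 109 120 121 107  95 102 107 114 134 160]
450 T136: [167 169 164 151 139 119 118 121 111  89  65  56  56  55  57  63] B236: [112 112 112 109 104 115 123 115 102  98 111 125 125 149 166 171]
475 T136: [161 162 160 138 119 119 116  99  72  56  54  54  54  54  54  53] B236: [106  99  88 103 118 121 110  97 101 109 130 157 162 164 166 167]
bottle scene base [[ 0.67503762 -0.00254505  0.        ]] beaker base [[ 0.38376218 -0.03951144  0.        ]] jar top [[0.36961911 0.05095182 0.073     ]]
bottle top-view foot region [[ 6.49999844e-01  6.34423696e-04  0.00000000e+00]
 [ 6.72425856e-01 -2.25236794e-03  0.00000000e+00]]
bottle head top nozzle [[ 0.71278083 -0.02186967  0.165     ]]
head rear [[0.65318306 0.00964265 0.165     ]]
bench edge [[0.74921866 0.23851842 0.        ]] pencil [[0.71242236 0.3680096  0.        ]
 [0.62136144 0.43774183 0.        ]]
```

Run:
```python
from h import *
d=cam("top")
L=toplane(d,[(408.6,165),(409.7,180),(410.8,195),(411.9,210),(412.9,225)],.091)
Rr=toplane(d,[(487.9,165),(489.1,180),(490.4,195),(491.7,210),(493.2,225)],.091)
T=toplane(d,[(425,143.7),(450,142.6),(475,141.3)],.091);B=toplane(d,[(425,243.4),(450,242.3),(475,240.6)],.091)
for n,a in zip("LRTB",(L,Rr,T,B)): print(n,a[:,:2].round(4).tolist())
```

```text
L [[0.5966, -0.1506], [0.5664, -0.1514], [0.5364, -0.1522], [0.5066, -0.153], [0.477, -0.1536]]
R [[0.5915, -0.3069], [0.5615, -0.3074], [0.5317, -0.3081], [0.5021, -0.3088], [0.4726, -0.3099]]
T [[0.6385, -0.1851], [0.6391, -0.2348], [0.6401, -0.2843]]
B [[0.4403, -0.1755], [0.4412, -0.2242], [0.4432, -0.2729]]
```

```bash
cat >> h.py <<'E'
def quat(m):
    q=R.from_matrix(m).as_quat(); return q[[3,0,1,2]]
def down(psi,tilt=0.):
    """jaw axis y at yaw psi; tilt about jaw axis (rad)"""
    c,s=np.cos(psi),np.sin(psi)
    m=np.array([[-s,c,0],[c,s,0],[0,0,-1.]]).T
    return R.from_rotvec(tilt*m[:,1]).as_matrix()@m
def st():
    o=status.observe(); print("t",round(o["t"],2),"p",o["ee_pos"].round(4),"F",o["force"].round(2),"T",o["torque"].round(2),"w",round(o["grip_width"],4),"j",o["joint_positions"].round(2)); return o
E
python3 - <<'E'
from h import *
o=st()
for a in (-16.35,163.65):
    q=quat(down(np.radians(a))); print(a,[env.inverse_kinematics(p,q) for p in ([.5213,.2345,.2],[.69,.2,.1])])
q=quat(down(np.radians(-16.35)))
q2=quat(down(np.radians(163.65)))
j1,j2=env.inverse_kinematics([.5213,.2345,.2],q),env.inverse_kinematics([.5213,.2345,.2],q2)
qq=min([(j,k) for j,k in ((j1,q),(j2,q2)) if j is not None],key=lambda t:abs(t[0][5]))[1]
np.save("qtool.npy",qq)
env.servo_line(o["ee_pos"]+[0,0,.08],vel=.25)
env.reach([.5213,.2345,.17],qq)
env.set_gripper(.05); st()
cam("wrist","w1")
E
```

```text
t 0.55 p [0.1899 0.5954 0.2313] F [ 0.11  0.34 -0.86] T [0.01 0.   0.03] w 0.0855 j [ 1.24  0.42  1.63 -0.    1.09 -0.02]
-16.35 [array([ 4.01898617e-01,  3.84132342e-01,  1.77468176e+00, -4.44089210e-16,
        9.82778554e-01,  6.87259950e-01]), array([ 2.65558410e-01,  7.04152981e-01,  1.47456709e+00, -4.44089210e-16,
        9.62872584e-01,  5.50919742e-01])]
163.65 [array([ 4.01898617e-01,  3.84132342e-01,  1.77468176e+00, -4.44089210e-16,
        9.82778554e-01, -2.45433270e+00]), None]
t 3.31 p [0.5212 0.2347 0.1701] F [ 0.03 -0.28 -0.41] T [-0.02  0.02 -0.01] w 0.0504 j [ 0.4   0.42  1.79 -0.    0.92  0.69]
```

View pics/w1.png

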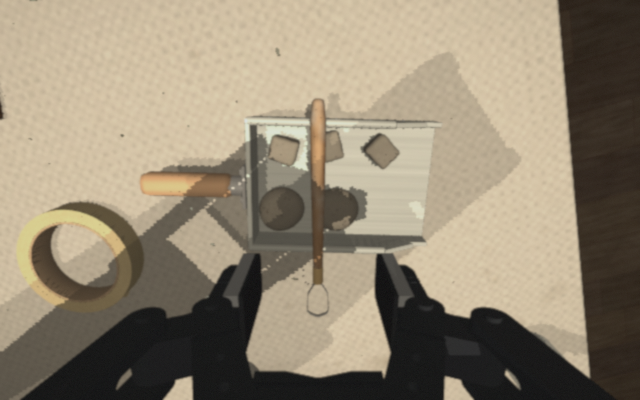

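The wrist view shows the tool midway between the fingers at u=318, v=100..283. The tray handle runs u=142..232 at v=184.

Run:
```python
from h import *
d=cam("wrist")
e=toplane(d,[(318,99),(318,284),(318,316)],.0605); print("tool",e.round(4))
h=toplane(d,[(141,184),(232,184.5)],.050); print("handle",h.round(4), np.linalg.norm(h[1]-h[0]))
v=(h[1]-h[0])/np.linalg.norm(h[1]-h[0]); print("yaw",np.degrees(np.arctan2(v[1],v[0])),"pt",h[0]+.047*v)
print("back corners",toplane(d,[(247,118),(247,252)],.052).round(4),"spout",toplane(d,[(438,124),(423,241)],.019).round(4),toplane(d,[(440,124),(424,241)],.035).round(4))
o=status.observe(); print("tcp px",proj(d,[.5212,.2347,.0575]))
```

```text
tool [[0.5414 0.3043 0.0605]
 [0.5013 0.1675 0.0605]
 [0.4929 0.139  0.0605]]
handle [[0.3935 0.2826 0.05  ]
 [0.4604 0.2625 0.05  ]] 0.06976550199182734
yaw -16.681632263107417 pt [0.43854862 0.26907358 0.05      ]
back corners [[0.4885 0.3061 0.052 ]
 [0.4531 0.2068 0.052 ]] spout [[0.63   0.2579 0.019 ]
 [0.5978 0.1599 0.019 ]] [[0.6267 0.26   0.035 ]
 [0.5955 0.1675 0.035 ]]
tcp px [[318.27704831 199.17662919]]
```

Run:
```python
from h import *
q=np.load("qtool.npy")
env.servo_line([.5213,.2355,.0505],vel=.15); st()
env.set_gripper(.005,25); st()
env.servo_line([.5213,.2355,.13],vel=.12); st()
env.servo_line([.685,.20,.11],vel=.2)
cam("wrist","w2"); cam("scene","s2")
```

```text
t 4.36 p [0.5219 0.2357 0.0512] F [0.94 0.96 0.07] T [ 0.06 -0.01  0.  ] w 0.0503 j [ 0.4   0.61  1.84 -0.    0.69  0.69]
t 4.78 p [0.5217 0.2357 0.0513] F [-1.24 -1.13  6.83] T [-0.05  0.17  0.03] w 0.0107 j [ 0.4   0.61  1.84 -0.    0.69  0.69]
t 5.6 p [0.5208 0.2353 0.1295] F [-0.26  0.32 -0.97] T [-0.02  0.01 -0.03] w 0.0104 j [0.4  0.48 1.82 0.   0.84 0.69]
```

View pics/w2.png

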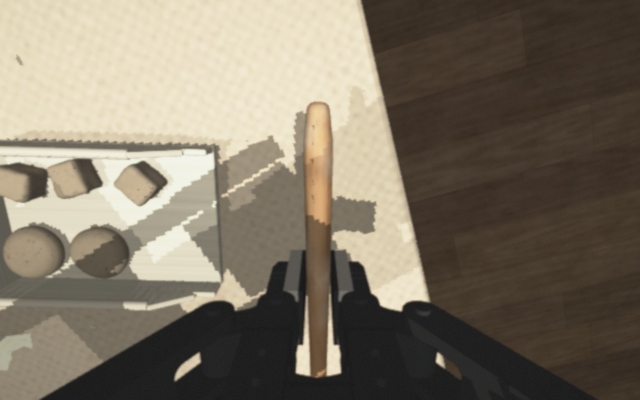

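The tool is held upright at u=318, clear of the tray. The bench edge is visible to its right. I'll lower it.

Run:
```python
from h import *
env.servo_line([.68,.20,.03],vel=.2)
print(env.servo_line([.68,.20,.001],vel=.04,until_force=5)); o=st()
env.set_gripper(.035); st()
p=o["ee_pos"]; env.servo_line([p[0],p[1],.15],vel=.2)
d=cam("wrist","w3"); st()
crop(cam("top")["image"],150,95,310,295,3,"t3")
```

```text
True
t 7.96 p [6.793e-01 1.998e-01 5.000e-04] F [0.17 0.43 5.12] T [-0.08  0.09 -0.05] w 0.0111 j [ 0.27  0.83  1.51 -0.    0.8   0.55]
t 8.32 p [ 6.785e-01  1.995e-01 -5.000e-04] F [-0.35  0.33  0.07] T [ 0.01  0.05 -0.01] w 0.0352 j [ 0.27  0.83  1.51 -0.    0.8   0.55]
t 9.27 p [0.6782 0.1995 0.1482] F [ 0.87  0.35 -0.22] T [-0.01  0.03  0.04] w 0.0353 j [0.27 0.63 1.48 0.   1.03 0.55]
```

View pics/w3.png

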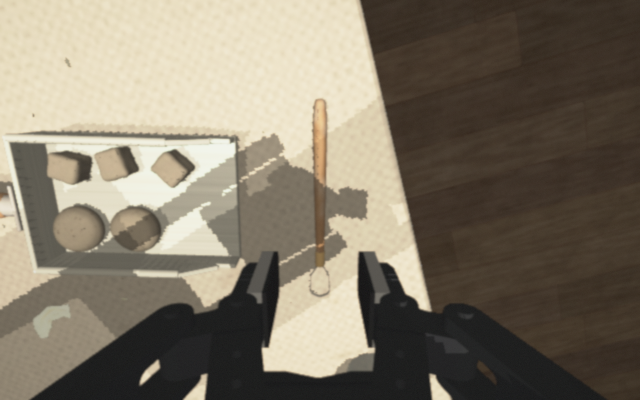

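View pics/t3.png

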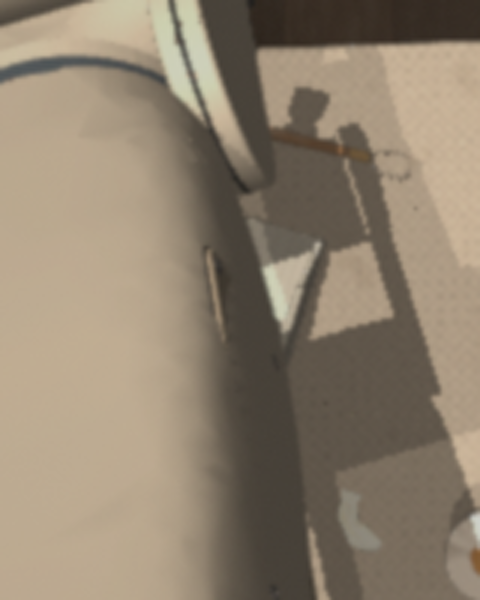

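The tool lies flat on the bench, at u=320, v=100..295 in the wrist view. Next I'll check IK for the grasp, hook and tip poses at several grasp tilts.

```bash
cat >> h.py <<'E'
NH=np.array([-.159,0,.035])   # handle in tray (notch) frame
HP0=np.array([.4385,.268,.046]); YAW0=np.radians(-17.5)
RIM=lambda x: np.array([x,-.1522+.025*(x-.5364),.090]); YAWB=np.radians(-90)+.025
def trayR(yaw,tip=0.): return (R.from_euler("z",yaw)*R.from_euler("y",tip)).as_matrix()
def grasp(handle,Rt,a,flip,d=.017):
    x,y,z=Rt.T; tz=-np.cos(a)*z+np.sin(a)*x; ty=-y if flip else y
    m=np.c_[np.cross(ty,tz),ty,tz]; return handle+d*tz,quat(m)
E
python3 - <<'E'
from h import *
xr=.53; n=RIM(xr)
for a in (0,15,30,45):
  for fl in (0,1):
    out=[]
    p,q=grasp(HP0,trayR(YAW0),np.radians(a),fl); out.append(env.inverse_kinematics(p,q))
    p,q=grasp(HP0+[0,0,.14],trayR(YAW0),np.radians(a),fl); out.append(env.inverse_kinematics(p,q))
    Hm=np.array([.53,.25,.2]); p,q=grasp(Hm,trayR(YAWB),np.radians(a),fl); out.append(env.inverse_kinematics(p,q))
    for t in (0,20,40,50,60,65,70):
        Rt=trayR(YAWB,np.radians(t)); p,q=grasp(n+Rt@NH,Rt,np.radians(a),fl); out.append(env.inverse_kinematics(p,q))
    print(a,fl); [print("   ",None if j is None else j.round(2)) for j in out]
E
```

```text
0 0
    [ 0.53  0.59  1.97 -0.    0.57 -0.74]
    [ 0.53  0.35  1.92 -0.    0.87 -0.74]
    [ 0.42  0.43  1.75 -0.    0.96  0.4 ]
    [-0.01  0.46  1.93 -0.    0.75 -0.04]
    [-0.23  0.42  1.88  0.41  0.97 -0.51]
    [-0.44  0.49  1.79  0.64  1.29 -0.78]
    [-0.52  0.55  1.74  0.72  1.45 -0.86]
    [-0.6   0.63  1.68  0.78  1.61 -0.92]
    [-0.63  0.67  1.65  0.81  1.69 -0.94]
    [-0.66  0.71  1.62  0.84  1.77 -0.96]
0 1
    [ 0.53  0.59  1.97 -0.    0.57  2.4 ]
    [ 0.53  0.35  1.92 -0.    0.87  2.4 ]
    None
    None
    None
    [-0.44  0.49  1.79  0.64  1.29  2.36]
    [-0.52  0.55  1.74  0.72  1.45  2.28]
    [-0.6   0.63  1.68  0.78  1.61  2.22]
    [-0.63  0.67  1.65  0.81  1.69  2.2 ]
    [-0.66  0.71  1.62  0.84  1.77  2.18]
15 0
    [ 0.64  0.58  2.07 -0.58  0.4  -0.1 ]
    [ 0.64  0.31  2.02 -0.34  0.69 -0.38]
    [ 0.53  0.48  1.68 -0.25  1.12  0.63]
    [ 0.13  0.48  1.92 -0.37  0.8   0.37]
    [-0.1   0.38  1.9   0.11  0.88 -0.2 ]
    [-0.34  0.4   1.82  0.45  1.13 -0.6 ]
    [-0.44  0.45  1.77  0.56  1.28 -0.73]
    [-0.54  0.51  1.71  0.65  1.44 -0.83]
    [-0.58
[... 871 characters left out ...]
one
    None
    None
    [-0.45  0.42  1.75  0.48  1.27  2.45]
    [-0.5   0.45  1.72  0.53  1.35  2.39]
    [-0.55  0.49  1.69  0.58  1.42  2.34]
45 0
    None
    None
    [ 0.69  0.67  1.54 -0.59  1.5   0.89]
    [ 0.36  0.64  1.87 -0.84  1.12  0.9 ]
    [ 0.18  0.43  1.9  -0.54  0.96  0.5 ]
    [-0.08  0.32  1.87 -0.11  0.94 -0.04]
    [-0.21  0.32  1.83  0.1   1.01 -0.29]
    [-0.34  0.34  1.79  0.27  1.12 -0.5 ]
    [-0.4   0.37  1.76  0.34  1.19 -0.59]
    [-0.46  0.4   1.73  0.4   1.25 -0.66]
45 1
    None
    None
    [ 0.69  0.67  1.54 -0.59  1.5  -2.25]
    [ 0.36  0.64  1.87 -0.84  1.12 -2.24]
    None
    None
    None
    None
    None
    [-0.46  0.4   1.73  0.4   1.25  2.48]
```

Run:
```python
from h import *
p,q=grasp(HP0,trayR(YAW0),0,0)
env.reach(p+[0,0,.10],q); env.set_gripper(.055,110)
d=cam("wrist","w4"); print(proj(d,[HP0, HP0+[0,0,.009]])); st()
```

```text
[[318.33551668 211.58229999]
 [318.36856537 215.8827305 ]]
t 10.88 p [0.4388 0.2679 0.1289] F [ 0.87 -0.18  0.6 ] T [0.01 0.   0.  ] w 0.0551 j [ 0.52  0.41  1.94 -0.    0.78 -0.74]
```

View pics/w4.png

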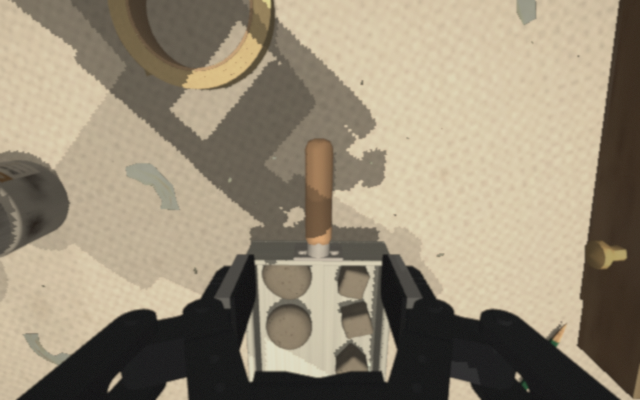

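The handle is centred at u=319, v=140..243, and parallel to the image column. Refining along its length, then grasping.

Run:
```python
from h import *
d=cam("wrist")
e=toplane(d,[(319,139),(318.5,243)],.050); v=e[1]-e[0]; L=np.linalg.norm(v); v/=L
print(e.round(4),L,np.degrees(np.arctan2(v[1],v[0])),e[0]+.047*v, e[1]-.025*v)
b=toplane(d,[(252,262),(386,262)],.052); print("back",b.round(4))
p,q=grasp(HP0,trayR(YAW0),0,0)
env.servo_line(p,vel=.15,rot=q); st()
env.set_gripper(.01,110); st()
env.servo_line(p+[0,0,.01],vel=.03); env.wait(.3); st()
cam("scene","s5")
```

```text
[[0.3919 0.2831 0.05  ]
 [0.4587 0.2617 0.05  ]] 0.07015470059528642 -17.770917507310102 [0.43660911 0.26877929 0.05      ] [0.43485186 0.2693425  0.05      ]
back [[0.4575 0.2142 0.052 ]
 [0.4853 0.3019 0.052 ]]
t 11.75 p [0.4389 0.2682 0.0295] F [1.03 0.01 0.24] T [-0.04 -0.02  0.  ] w 0.055 j [ 0.53  0.59  1.97 -0.    0.58 -0.74]
t 12.18 p [0.4389 0.2682 0.03  ] F [-0.32 -1.83  7.62] T [-0.26  0.07 -0.14] w 0.0159 j [ 0.53  0.59  1.97  0.    0.58 -0.74]
t 12.97 p [0.4384 0.2679 0.0388] F [ 0.89 -0.04 -1.69] T [ 0.04  0.21 -0.05] w 0.0163 j [ 0.53  0.58  1.97  0.    0.6  -0.74]
```

Run:
```python
import cv2
i=cv2.imread("pics/s5.png"); cv2.imwrite("pics/s5c.png",cv2.resize(i[160:360,150:380],None,fx=3,fy=3,interpolation=2))
```

```text
(no output)
```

View pics/s5c.png

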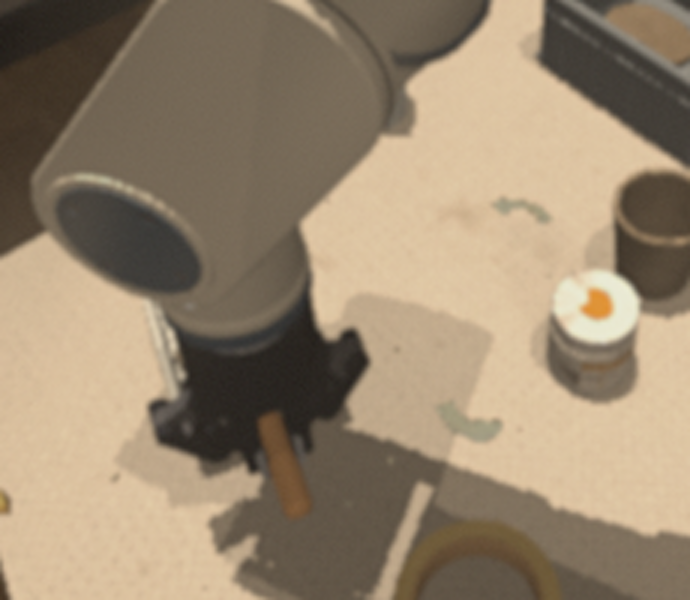

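Run:
```python
from h import *
p,q=grasp(HP0,trayR(YAW0),0,0)
env.servo_line(p+[0,0,.12],vel=.1,rot=q); env.wait(.3); st(); st()
cam("wrist","w6"); cam("scene","s6")
```

```text
t 14.57 p [0.4384 0.2679 0.1486] F [-0.34 -0.26 -3.24] T [0.07 0.29 0.01] w 0.0159 j [ 0.53  0.38  1.93 -0.    0.83 -0.74]
t 14.57 p [0.4384 0.2679 0.1486] F [-0.34 -0.26 -3.24] T [0.07 0.29 0.01] w 0.0159 j [ 0.53  0.38  1.93 -0.    0.83 -0.74]
```

View pics/w6.png

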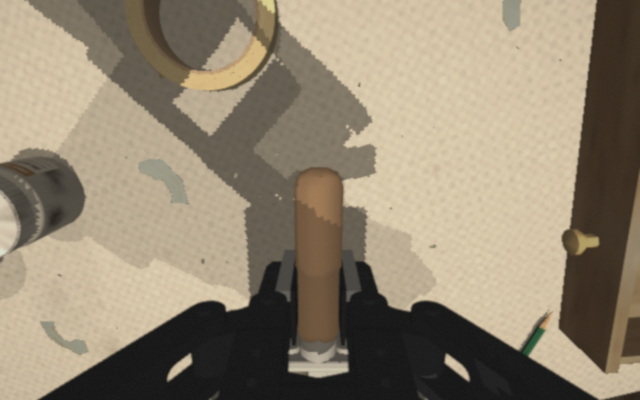

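View pics/s6.png

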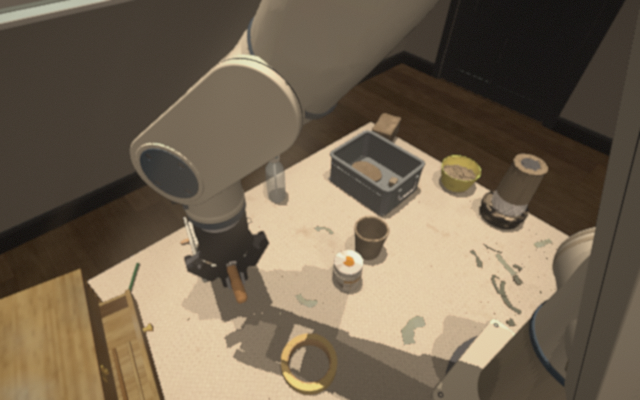

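Run:
```python
from h import *
d=cam("wrist"); o=status.observe(); Rt=trayR(YAW0); h=o["ee_pos"]+[0,0,.017]
for t in (-3,0,3,6):
    Rr=trayR(YAW0,np.radians(t)); 
    print(t,proj(d,[h+Rr@[-.049,0,.009],h+Rr@[-.049,0,-.009],h+Rr@[-.049,.009,.0],h+Rr@[-.049,-.009,0],h+Rr@[.033,0,.006]]).round(1).tolist())
m=d["image"]; print(m[160:176,318].mean(1), m[200,285:350].mean(1).astype(int))
```

```text
-3 [[319.2, 172.4], [319.0, 165.5], [343.5, 168.7], [294.7, 168.7], [319.0, 370.5]]
0 [[319.2, 175.1], [319.0, 165.3], [344.0, 169.9], [294.3, 169.9], [319.0, 368.1]]
3 [[319.3, 178.4], [319.0, 165.5], [344.5, 171.5], [293.8, 171.5], [319.0, 365.6]]
6 [[319.3, 182.1], [319.1, 166.1], [345.0, 173.5], [293.4, 173.6], [319.0, 362.9]]
[118.66666667 119.         120.66666667 119.33333333 120.
 119.33333333 113.          92.33333333  80.          83.
  86.33333333  89.66666667  92.          96.          99.
 100.33333333] [ 92  93  96 102 101  96  95  95  98  91  82  84  89  92  94 102 110 111
 112 112 115 115 117 120 121 122 123 122 123 123 122 123 122 123 123 121
 121 120 119 118 117 116 115 113 111 110 108 106 104 103 100 100  97  94
  92  87  83  97 139 169 184 193 194 193 194]
```

```bash
cat >> h.py <<'E'
NT=np.array([-.157,0,.035])   # TCP-grasp point in tray(notch) frame, measured
def notchpose(n,tip=0.,yaw=None):
    Rt=trayR(YAWB if yaw is None else yaw,tip); return grasp(n+Rt@NT,Rt,0,0)
E
python3 - <<'E'
from h import *
p,q=grasp(np.array([.53,.25,.19]),trayR(YAWB),0,0)
env.servo_line(p,vel=.06,rot=q); st()
n=RIM(.53)+[0,.030,.05]
p,q=notchpose(n); env.servo_line(p,vel=.12,rot=q); env.wait(.3); st()
cam("wrist","w7"); cam("scene","s7"); cam("top","t7")
E
```

```text
t 16.48 p [0.5298 0.25   0.1729] F [ 0.21 -0.02 -2.48] T [ 0.26  0.04 -0.06] w 0.0161 j [0.42 0.44 1.76 0.   0.94 0.4 ]
t 18.73 p [0.5261 0.0348 0.158 ] F [ 0.85  0.8  -3.55] T [0.24 0.06 0.03] w 0.0159 j [ 0.04  0.38  1.9  -0.    0.86  0.02]
```

View pics/s7.png

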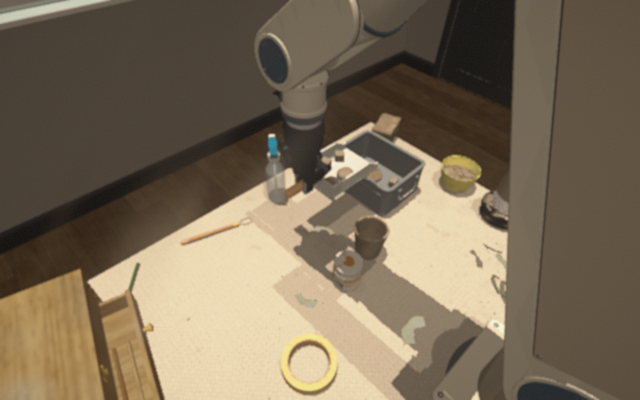

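View pics/t7.png

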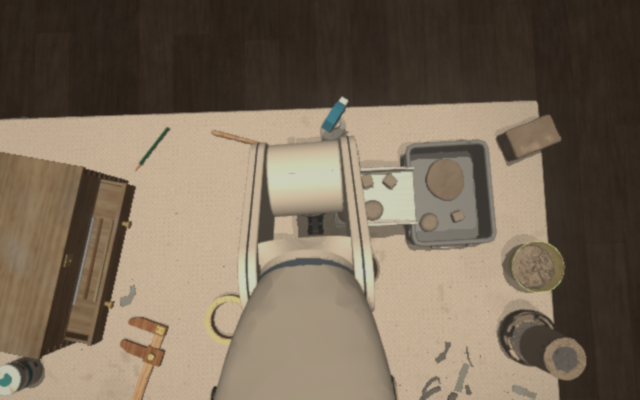

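Run:
```python
from h import *
d=cam("top"); s=cam("scene"); crop(d["image"],330,130,510,260,4.2,"t7c"); crop(s["image"],260,110,440,220,4.2,"s7c")
o=status.observe(); h=o["ee_pos"]+[0,0,.017]
# tray-frame points rel notch: spout corners floor level(z=+8) , wall tops(+24), at x=26,y=+-52
P=[[.026,.052,.008],[.026,-.052,.008],[.026,.052,.024],[.026,-.052,.024],[-.014,.052,.041],[-.014,-.052,.041]]
for t in (-5,0,5):
    Rt=trayR(YAWB,np.radians(t)); W=np.array([h+Rt@(np.array(x)-NT) for x in P])
    print(t,"top crop",((proj(d,W)-[330,130])*4.2).round(0).tolist()); print("   scene crop",((proj(s,W)-[260,110])*4.2).round(0).tolist())
```

```text
-5 top crop [[355.0, 151.0], [373.0, 390.0], [359.0, 146.0], [377.0, 389.0], [266.0, 146.0], [283.0, 393.0]]
   scene crop [[359.0, 126.0], [499.0, 212.0], [360.0, 104.0], [502.0, 190.0], [310.0, 114.0], [455.0, 204.0]]
0 top crop [[345.0, 157.0], [362.0, 391.0], [352.0, 152.0], [369.0, 390.0], [265.0, 151.0], [281.0, 394.0]]
   scene crop [[355.0, 149.0], [493.0, 235.0], [357.0, 127.0], [497.0, 213.0], [310.0, 132.0], [453.0, 221.0]]
5 top crop [[332.0, 163.0], [349.0, 393.0], [341.0, 158.0], [358.0, 392.0], [261.0, 155.0], [277.0, 395.0]]
   scene crop [[349.0, 173.0], [486.0, 260.0], [353.0, 150.0], [491.0, 237.0], [309.0, 150.0], [450.0, 239.0]]
```

View pics/t7c.png

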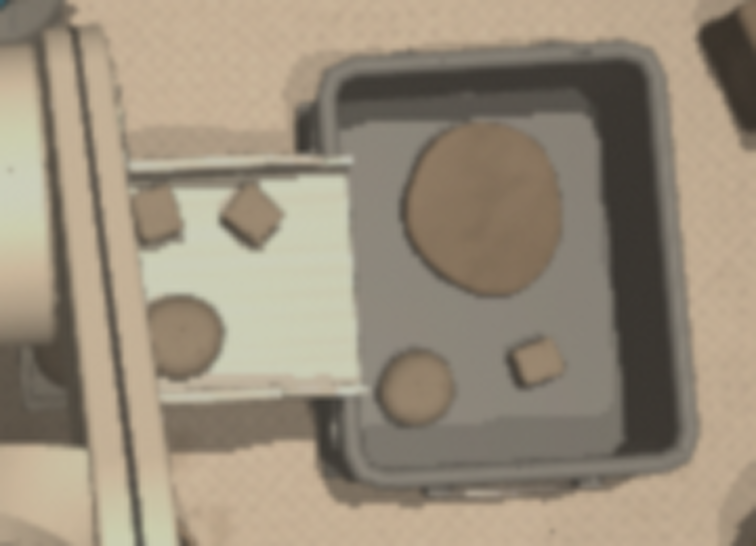

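View pics/s7c.png

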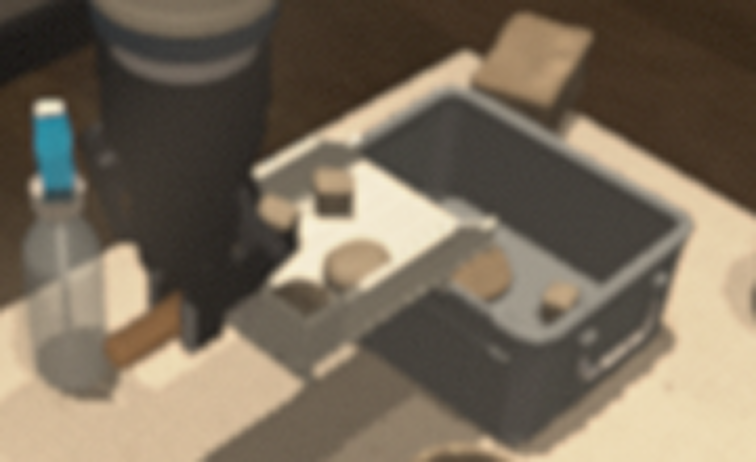

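Run:
```python
from h import *
tz=0.
n=RIM(.53)+[0,.009,.03]
p,q=notchpose(n); env.servo_line(p,vel=.06,rot=q); env.wait(.2);st()
n=RIM(.53)+[0,.009,-.010]
p,q=notchpose(n); print(env.servo_line(p,vel=.02,rot=q,until_force=2.5)); o=st()
pz=o["ee_pos"][2]; print("notch z nominal",pz+.017-.035)
p=o["ee_pos"]+[-.0003,-.025,0]
print(env.servo_line(p,vel=.015,rot=q,until_force=4)); o=st(); print("notch y nominal-rim",o["ee_pos"][1]-.157-RIM(.53)[1])
crop(cam("top")["image"],330,130,510,260,4.2,"t8c"); crop(cam("scene")["image"],260,110,440,220,4.2,"s8c")
```

```text
t 19.81 p [0.5263 0.0138 0.1382] F [-0.54 -0.2  -2.98] T [ 0.25  0.01 -0.02] w 0.0161 j [ 0.    0.41  1.91  0.    0.82 -0.02]
True
t 21.18 p [0.5258 0.0137 0.1077] F [0.15 1.06 0.98] T [-0.29 -0.15  0.06] w 0.0158 j [ 0.    0.46  1.93 -0.    0.75 -0.02]
notch z nominal 0.08967659098151991
True
t 21.94 p [0.5249 0.0058 0.1074] F [-0.45  2.86  1.57] T [-0.22 -0.03  0.07] w 0.016 j [-0.01  0.46  1.93  0.    0.75 -0.04]
notch y nominal-rim 0.001202340992665335
```

View pics/s8c.png

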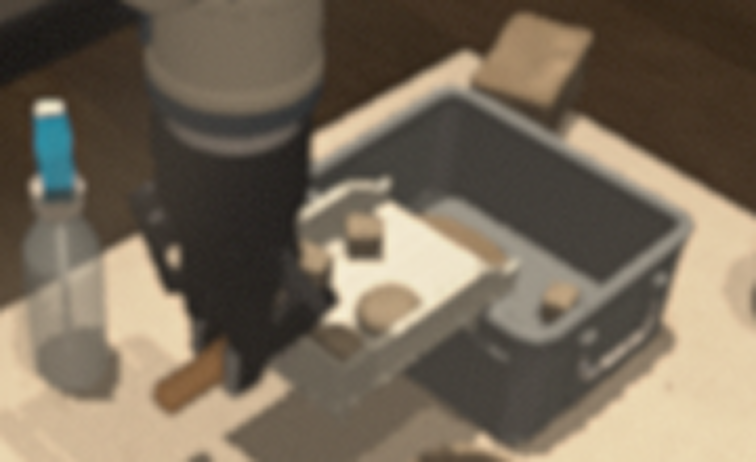

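View pics/t8c.png

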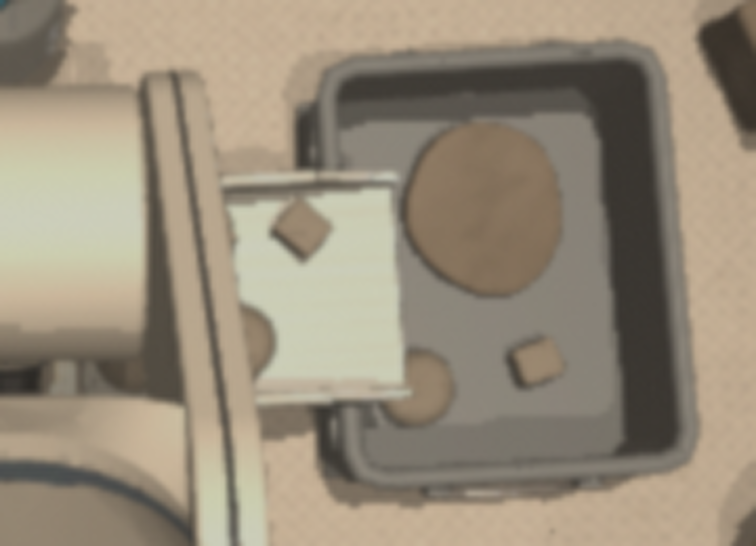

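The tray is hooked: it touched down within about 1 mm of nominal height, and the cleat met the bead within 1.2 mm. Now I'll tip it in small arcs about the bead, watching the force.

Run:
```python
from h import *
o=status.observe(); n0=o["ee_pos"]+[0,0,.017]-trayR(YAWB)@NT; np.save("n0.npy",n0); print(n0, RIM(n0[0]))
for t in range(4,41,4):
    p,q=notchpose(n0+[0,-.0005,-.0005],np.radians(t))
    env.servo_line(p,vel=.05,rot=q); o=status.observe(); print(t,o["force"].round(1),o["torque"].round(2),round(o["grip_width"],4),np.abs(o["joint_vel"]).max().round(2))
    if np.linalg.norm(o["force"])>20: print("STOP");break
crop(cam("top")["image"],330,130,510,260,4.2,"t9c"); crop(cam("scene")["image"],240,80,440,220,4,"s9c");st()
```

```text
[ 0.52882535 -0.15105303  0.0892728 ] [ 0.52882535 -0.15238937  0.09      ]
4 [-0.9  8.1  4.6] [0.53 0.01 0.11] 0.0157 0.01
8 [-0.7  6.7  4.6] [0.65 0.02 0.12] 0.0158 0.01
12 [-1.   6.7  6.1] [0.61 0.03 0.14] 0.0163 0.01
16 [-0.3  7.4  6. ] [0.54 0.04 0.14] 0.0161 0.01
20 [-0.4  6.8  6.4] [ 0.57 -0.05  0.13] 0.0159 0.01
24 [-0.4  6.7  7.7] [0.62 0.12 0.21] 0.0165 0.01
28 [-0.1  6.5  9.5] [0.69 0.1  0.2 ] 0.0161 0.01
32 [-1.6  4.7  8.4] [0.61 0.1  0.17] 0.0157 0.01
36 [-1.5  5.3  9.9] [0.61 0.14 0.23] 0.0159 0.01
40 [0.3 4.2 9.7] [0.66 0.08 0.28] 0.0161 0.01
t 25.81 p [ 0.5261 -0.0423  0.2047] F [-1.13  5.06  9.12] T [0.54 0.18 0.24] w 0.0163 j [-0.44  0.49  1.79  0.64  1.29 -0.79]
```

View pics/s9c.png

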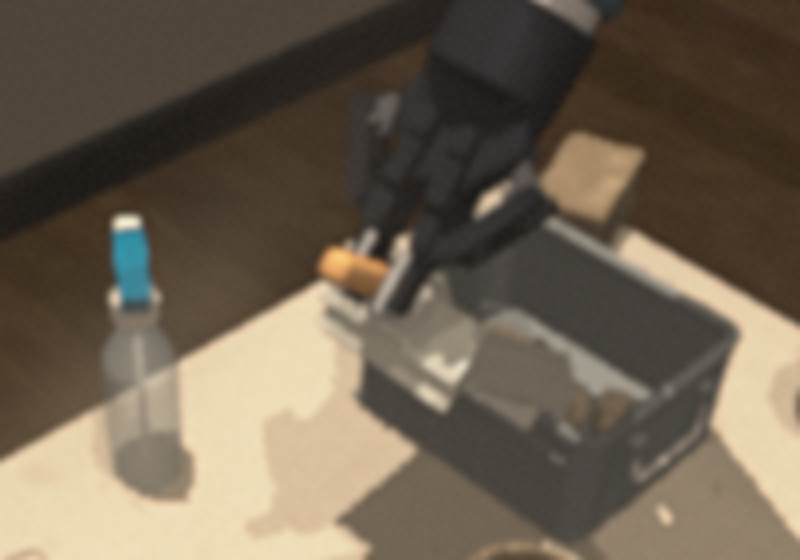

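View pics/t9c.png

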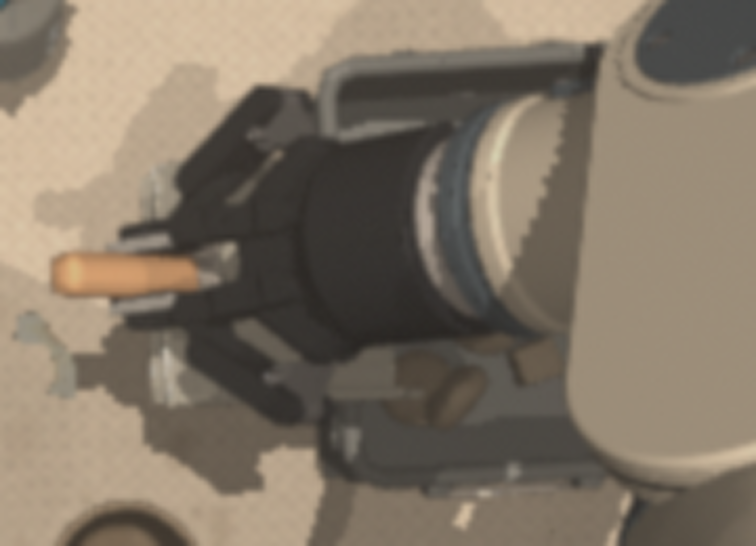

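Clay is already sliding at a 40° command, with steady bearing forces of about 10 N. Continuing to about 62°.

Run:
```python
from h import *
n0=np.load("n0.npy")
for t in list(range(44,61,4))+[63]:
    p,q=notchpose(n0+[0,-.0005,-.0005],np.radians(t))
    env.servo_line(p,vel=.05,rot=q); o=status.observe(); print(t,o["force"].round(1),o["torque"].round(2),round(o["grip_width"],4))
    if np.linalg.norm(o["force"])>25: print("STOP");break
env.wait(1.0)
crop(cam("top")["image"],330,110,510,260,4,"t10c"); crop(cam("scene")["image"],240,80,440,220,4,"s10c");st(); cam("wrist","w10")
```

```text
44 [-1.3  3.8 10.4] [0.67 0.04 0.29] 0.0162
48 [-1.9  3.8 11.1] [0.74 0.09 0.36] 0.0165
52 [-0.8  2.5 10.3] [0.76 0.08 0.32] 0.0161
56 [-1.6  1.7 11.8] [0.73 0.11 0.33] 0.0162
60 [-0.7  1.2 11.1] [0.74 0.02 0.4 ] 0.0159
63 [-0.3 -0.1 10.9] [0.71 0.01 0.4 ] 0.0162
t 29.06 p [ 0.5275 -0.0963  0.2384] F [-1.23  0.11 10.49] T [0.64 0.05 0.35] w 0.0159 j [-0.62  0.65  1.66  0.8   1.66 -0.94]
```

View pics/s10c.png

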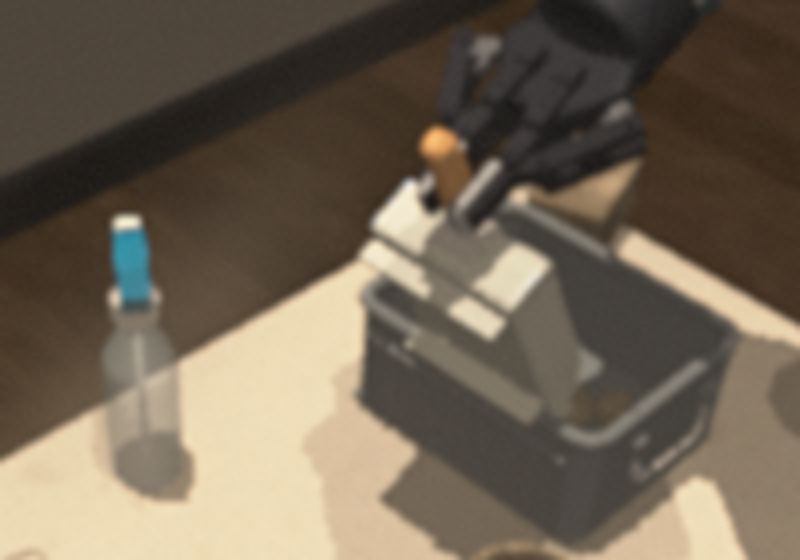

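View pics/w10.png

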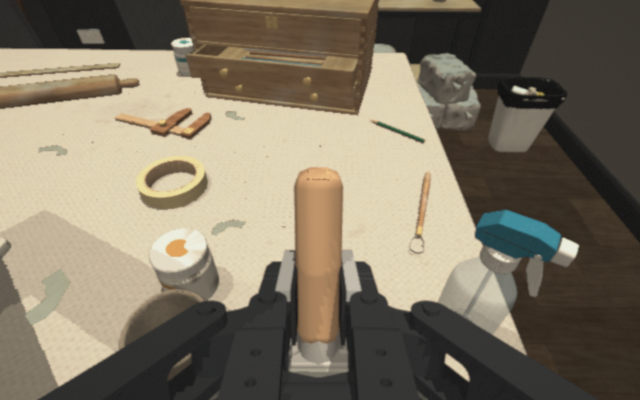

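View pics/t10c.png

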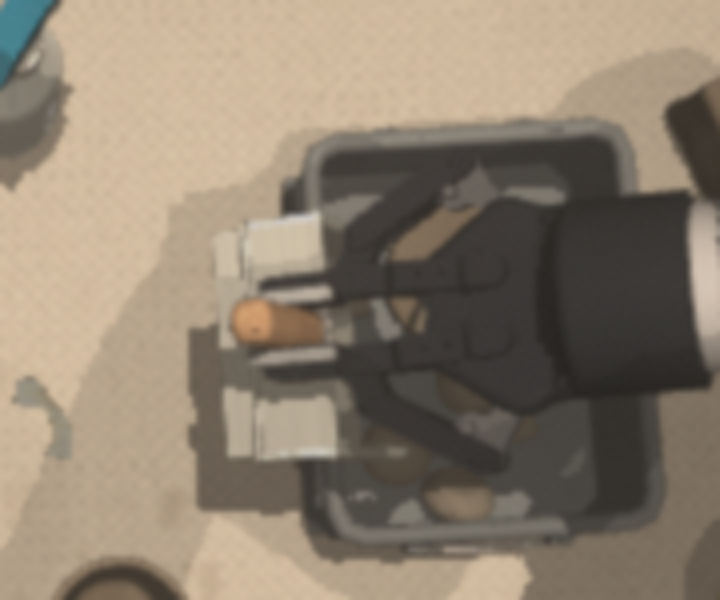

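Run:
```python
from h import *
n0=np.load("n0.npy")
for t in list(range(58,-1,-6))+[0]:
    if t==0 and False: pass
    p,q=notchpose(n0+[0,.0005,.0005],np.radians(max(t,0)))
    env.servo_line(p,vel=.07,rot=q); o=status.observe()
    if np.linalg.norm(o["force"])>25: print("STOP",t,o["force"]);break
st()
crop(cam("top")["image"],330,110,510,260,4,"t11c"); crop(cam("scene")["image"],240,80,440,220,4,"s11c")
```

```text
t 33.23 p [0.5248 0.0062 0.1079] F [-1.5   1.88  1.66] T [-0.13  0.11 -0.09] w 0.0159 j [-0.01  0.46  1.93  0.    0.75 -0.04]
```

View pics/s11c.png

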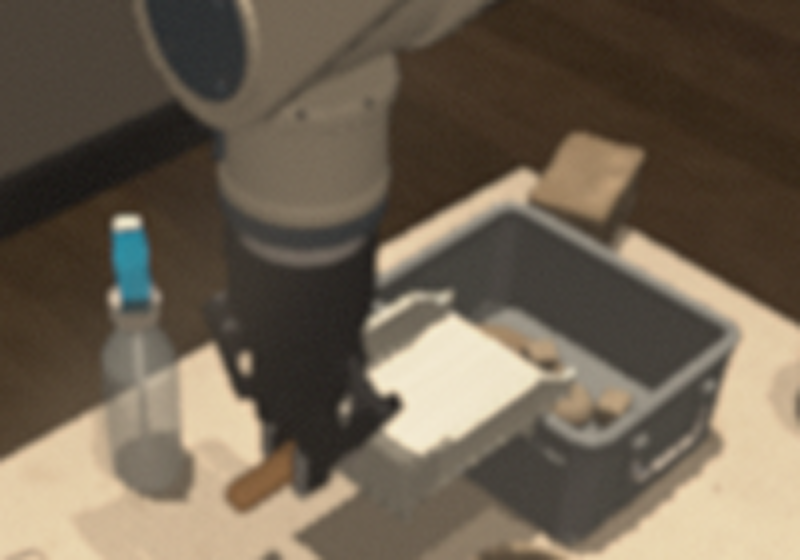

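View pics/t11c.png

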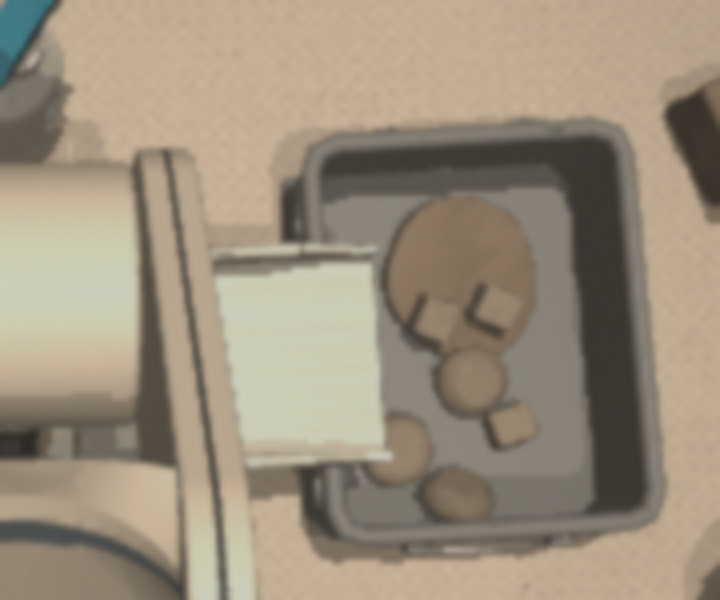

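The tray floor is empty. In the bin I can see two new cubes and two new lumps, but the fifth piece isn't visible yet. I'll back the tray off and look.

Run:
```python
from h import *
p,q=notchpose(np.load("n0.npy")+[0,.004,.06]); env.servo_line(p,vel=.1,rot=q)
p,q=grasp(np.array([.53,.29,.17]),trayR(YAWB),0,0); env.servo_line(p,vel=.15,rot=q); env.wait(.2);st()
crop(cam("top")["image"],330,110,510,260,4,"t12c"); crop(cam("scene")["image"],300,110,440,220,5,"s12c"); cam("scene","s12")
```

```text
t 36.29 p [0.5301 0.2896 0.1531] F [-0.29 -0.34 -0.78] T [ 0.13  0.   -0.  ] w 0.0158 j [0.48 0.49 1.73 0.   0.92 0.46]
```

View pics/s12c.png

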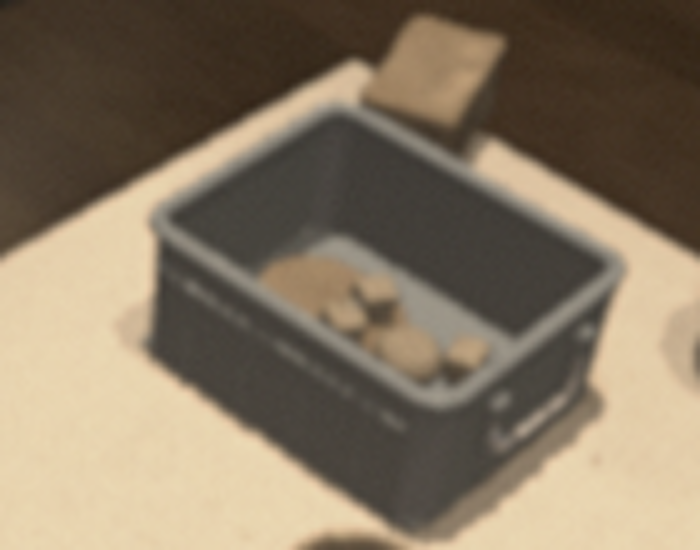

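View pics/t12c.png

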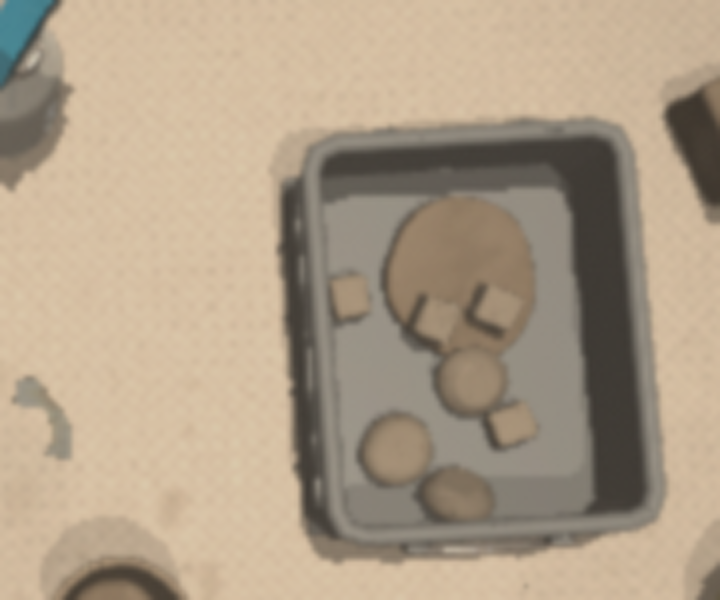

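View pics/s12.png

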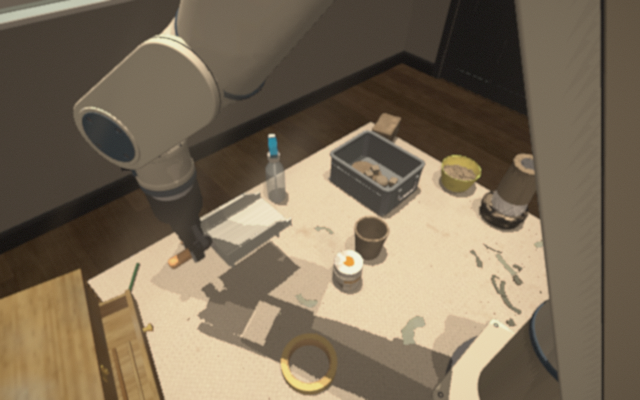

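All five are in the bin: three new cubes at (350,298), (435,320) and (497,310), and lumps at (470,380) and (458,492). Setting the tray down.

Run:
```python
from h import *
q=None
env.servo_line([.515,.295,.045],vel=.12)
print(env.servo_line([.515,.295,.026],vel=.02,until_force=2.5)); o=st()
z=o["ee_pos"][2]
if z>.0305: print(env.servo_line([.515,.295,.0295],vel=.02,until_force=8)); st()
env.wait(.2)
env.set_gripper(.055,60); o=st()
env.servo_line(o["ee_pos"]+[0,0,.12],vel=.15); st()
cam("wrist","w13"); cam("scene","s13")
```

```text
True
t 38.22 p [0.5149 0.2951 0.03  ] F [-0.24 -0.21  5.61] T [-0.15  0.01 -0.07] w 0.0159 j [0.5  0.66 1.79 0.   0.68 0.48]
t 38.88 p [0.5142 0.2946 0.0294] F [0.45 0.03 0.2 ] T [-0.01 -0.01  0.01] w 0.0546 j [0.5  0.66 1.79 0.   0.68 0.48]
t 39.83 p [0.5136 0.2943 0.1486] F [-0.44 -0.26 -0.79] T [0.07 0.01 0.02] w 0.0549 j [0.5  0.48 1.76 0.   0.9  0.48]
```

View pics/w13.png

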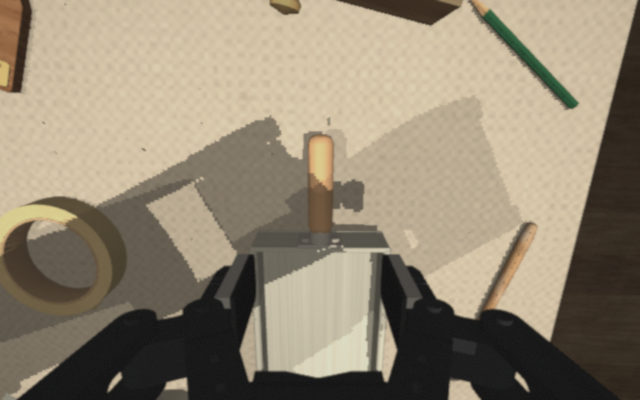

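Touchdown was at nominal height, so the tray is flat, and the wrist view shows it empty. I'll move the arm clear for a last look.

Run:
```python
from h import *
env.servo_line([.5136,.2943,.31],vel=.2)
env.set_joints([1.1,.2,1.7,0,1.2,0]); st()
cam("top","t14"); cam("scene","s14")
```

```text
t 42.17 p [0.2433 0.5025 0.3331] F [-0.09 -0.06  0.17] T [-0.02  0.02 -0.01] w 0.0551 j [ 1.1  0.2  1.7 -0.   1.2  0. ]
```

View pics/t14.png

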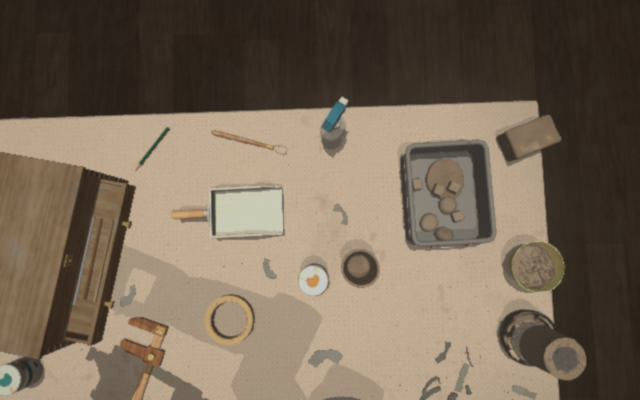

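View pics/s14.png

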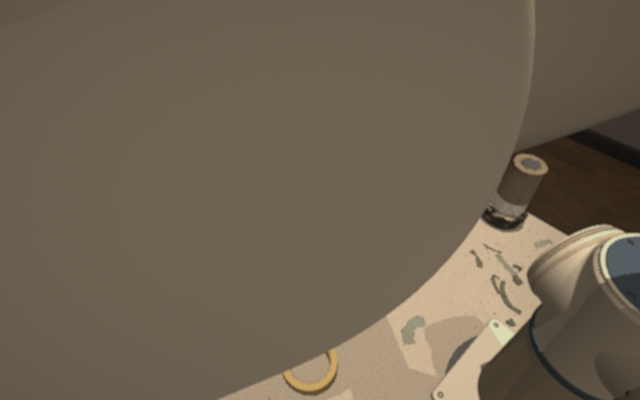

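The top view shows the empty tray flat at (247,212) and the tool on the bench at (248,142). Five new offcuts are in the bin. The bottle, jar and beaker are at their original pixels.

```bash
python3 -c "
from plant import hand_in
print(hand_in())"
```

```text
the job is handed in; nothing more can be done
None
```

The job is done and handed in at about 42 s of the 72 s allowed.

- **Loop tool:** I took it off the tray first and laid it flat on the bench.
- **Tipping:** I carried the tray level, hooked its notch over the bin's near rim and tipped it to a commanded 63° about that edge. Bearing force stayed around 10 N.
- **Offcuts:** The top view showed all five in the bin, three blocks and two lumps, along with the old clay. The tray floor was empty.
- **Tray:** It touched down at its nominal height and lies flat on the bench, about 7 cm from where it started and turned about 70°.
- **Bystanders:** The spray bottle, glaze jar and clay beaker appear at the same place in the top view as at the start.

Two checks were weaker. While I carried the tray, it looked about 1.5° nose-down in the grip, which did no harm. The last scene-camera picture was blocked by the arm, so the final check rests on the top view alone.

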